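# Clamp a tube rack on the bench shaker

## Robot

A 7-joint arm with a two-finger parallel gripper is mounted at the origin on the work surface. World frame = base frame: x ahead of the robot, y to its left, z up, the work surface at z = 0. Lengths are in m, angles in rad, forces in N, time in s.
With the tool pointing down it reaches from about 0.35 to 0.9 m from the base axis. Payload 7.2 kg.
Tool frame: the origin (TCP) lies between the finger pads; the fingertips stand 25 mm ahead of it and the grasp point (between the pads) lies 6 mm ahead of it; x points along the fingers, z is the direction in which the jaws open and shut, and the axes are right-handed (so a half turn about x gives the same grasp; the last joint's range is limited). The gripper opens to 88 mm and grips with 3 to 60 N. Pads are 20 mm wide; open, the fingers measure 115 mm over their backs; the gripper's body (75 mm by 178 mm) begins 61 mm behind the grasp point.
Start: joints at [1.11, 0.411, -0.013, 1.596, 0.006, 1.134, -0.082], TCP at [0.239, -0.577, 0.248] pointing down, gripper open.
Joint ranges: [-2.95, 2.95], [-0.29, 1.99], [-1.47, 1.44], [0.14, 2.54], [-1.03, 4.17], [0.13, 1.85], [-2.86, 2.86]. Speed limits (rad/s): [2.39, 2.39, 3.01, 3.01, 3.14, 3.14, 3.14].

## Interface

Orientations are given as a 3x3 rotation matrix whose columns are the frame's x, y, z axes.
In Python, from cell import arm gives the robot as it stands. The module is installed in compiled form; this text tells all that it offers.
- The arm moves only by the tool arm_command, never from a script. Its argument "steps" is text: rows parted by semicolons, each of 7 numbers parted by spaces: the shift along the tool's x, y, z in units of 40 mm (1.0 is 40 mm), then the turn, a rotation vector about the tool's x, y, z in units of 5 degrees (1.0 is 5 degrees), then the gripper's target within -1 to 1 (fully open at 1, half-way at 0, shut at -1). In form: dx dy dz wx wy wz grip; .... A call has 1 to 12 rows; each row is the pose to reach, as a shift and turn from the pose commanded when the call began, along the tool's axes at that moment; what a row does not reach only later rows make up. A row lasts 1/12 s, in which the tool goes at most 41.7 mm and 7.16 degrees, less where a joint would pass 70% of its speed; a pose out of reach is approached as far as the arm can. A call with a gripper value outside its range is refused whole. The fingers move at their own pace and stop on an object; "squeeze" is the grip in N (left out, the last holds). Time passes only in rows, so rows that repeat a pose let the fingers close. It gives the time, the measured TCP pose, the force and the opening at its end, in the units of the state.
- arm.get_state(): the state, without advancing time (a new reading comes with each control period).
- arm.grab_frame(name): name is "side" or "top" or "wrist"; returns (picture, depth): 400x640x3 uint8, blue, green, red; 400x640 float32, m along the optical axis (not along the pixel's ray), 0 where there is no reading.
- arm.camera_model(name): a dict with "fx", "fy", "cx", "cy" (pixels), "R" (3x3) and "t" (3): a world point X has camera coordinates R X + t. Camera axes: x right, y down, z forward; pixel columns grow to the right and rows downward; lengths in m; the calibration is good to about 2 mm. A picture is of the moment at which its call begins: read the wrist's pose just before it. camera_model takes no time and is no camera call; for the wrist camera it gives the pose at the moment of the call.
- arm.sign_off(): hands the job in, once; it reports no verdict.
The state is a dict: "time_s": time; "q": joint angles; "joint_velocities": joint speeds; "tau": joint torques, N m; "position": TCP position; "tool_rot": TCP orientation; "contact_force": force on the tool from outside, world axes, zero at the start; "moment": the same for the moment, N m; "opening": finger opening in m.
Only numpy, scipy, OpenCV 4.12 (cv2) and the standard library are available. Lean on these libraries where they do the work, as an engineer would, in place of code of your own. Each camera call takes 0.05 s, during which the arm holds its last target. There are 200 camera calls.

## Task

Push the shaker's clamp rod in by its black knob until the rubber pad presses the red tube rack firmly and squarely against the blue stop: about 10 N on the rack, felt by hand, and never so hard that it cracks. Then flip the red cam lever over its centre until it lies locked at its end stop, pushing it near its end so that it is not strained, and leave the jar, tip box and beaker where they are.

Things in the scene. Friction and masses are not known exactly. Their poses are not given: they have to be found in the camera images.
- shaker: bench shaker, fixed cream box; aluminium platform, top 70 mm above the bench, spanning x -130 to +130, y -200 to +170 mm. Origin on the bench. +y is the way the rod slides in; z up. Rod axis along y at x = 0, 100 mm above the bench. Guide block (60 x 50 mm, top 120 mm above the bench) over the rod, y = -75 to -25 mm. The blue stop bar (150 x 12 x 40 mm) is screwed fast with its face anywhere from y = 125 to 145 mm
- rod (a joint): how far the clamp rod is pushed in (m), 0 fully drawn out to 0.085. The rod itself drags with about 7 N whenever it slides and stays where it is left. With the rack pressed home this reads 0.045 to 0.07, depending on where the stop is set. Once clamped by the lever it holds fast
- knob (a point): middle of the flat outer (-y) face of the black knob at the rod's outer end; the knob is a cylinder 36 mm across and 20 mm long whose axis is the rod (along the shaker's y), 100 mm above the bench; push this face towards +y. Moves with the rod. Axes as the shaker's
- pad: rubber pad bar on the rod's inner end, 70 mm wide, 28 mm high, 12 mm thick, origin in the middle of its rack-side (+y) face. It is sprung against the rod, 4.5 N per mm, up to 6 mm. Axes as the shaker's
- rack_center (a point): centre (half-way up) of the red tube rack, 110 mm along its x, 75 mm along its y, 45 mm high, 0.17 to 0.35 kg (slides at 1 to 2.5 N), with capped tubes standing 15 mm above it. Loose on the platform, 3 to 38 mm short of the stop, up to 0.05 rad skewed; square, its axes match the shaker's. A pad force above 18 N would crack it
- cam_lever (a joint): turn of the cam lever (rad): 0 open, 2.05 at its end stop (locked); closes clockwise seen from above. Free at first, the cam bites from about 0.4, resists most near 1.1 (about 0.5 N m), passes over centre at 1.75 and from about 1.95 snaps by itself to the stop. Let go below about 1.5 it springs back to where it bites; in between it may stay where left
- lever_handle: red handle of the cam lever: bar 12 mm thick with a rounded end 16 mm across, 22 mm high (94 to 116 mm above the bench), reaching 88 mm from the pivot. Origin on the pivot axis, 103 mm above the bench; its x points along the lever to its free end, z up. At 0 it points 30 degrees from the shaker's +x towards +y, at 2.05 about 87 degrees from +x towards -y. Stands at most 20 N of finger push
- lever_end (a point): centre of the rounded free end of the lever, 80 mm from the pivot axis, half-way up the handle
- lever_pivot (a point): the lever's upright pivot axis, fixed on the shaker at x = 52, y = -50 mm of it, 105 mm above the bench
- reagent_jar: bystander: amber jar, 60 mm across, 85 mm high, on the bench; origin under its centre
- tip_box: bystander: pink pipette-tip box 85 x 85 x 50 mm on the bench; origin under its centre
- beaker: bystander: clear beaker, 62 mm across, 70 mm high, on the bench; origin under its centre
- rack: the same red tube rack; origin under its centre
Things that resemble listed ones, but are neither listed nor needed, are in the scene too. Of the things that look like the rack, the largest one is meant.

How it is judged:
By the outcome, as a careful person would: the job done as asked, in the order asked, and still so for the second after the job is handed in, with the robot touching nothing.
It also fails if it takes over 70 s, if anything falls off the work surface, if the arm or the gripper's body presses on something with over 40 N, if the wrist force passes 120 N, or if a joint passes its speed limit or range.

## Working session

There is one attempt and no reset: what is moved stays moved. The work goes in short steps, Python scripts to look and compute and a tool call to move; the robot and the scene stay as the last step left them, time stands still between calls to the robot, and variables do not carry over. Pictures are saved under pics/ and viewed, about 8 in all and at most 12, crops included, and the job is handed in when it is done.

Besides the shell and the picture viewer there is one more tool, called after "Request:" by a JSON object that holds its "method" and its "body", one argument or row to a line. arm_command: Moves the arm, as the interface text tells. Its arguments: {"type":"object","properties":{"steps":{"type":"string"},"squeeze":{"type":"number"}},"required":["steps"]}

```bash
mkdir -p pics && cat > h.py <<'E'
import numpy as np, cv2
from cell import arm
def grab(n):
    m=arm.camera_model(n); p,d=arm.grab_frame(n); return p,d,m
def pts(d,m):
    v,u=np.mgrid[0:400,0:640]
    c=np.stack([(u-m['cx'])/m['fx']*d,(v-m['cy'])/m['fy']*d,d],-1)
    return (c-np.array(m['t']))@np.array(m['R'])
def proj(X,m):
    c=np.array(m['R'])@np.array(X)+np.array(m['t']); return m['fx']*c[0]/c[2]+m['cx'],m['fy']*c[1]/c[2]+m['cy']
def ray(u,v,z,m):
    R=np.array(m['R']);t=np.array(m['t']);o=-R.T@t
    w=R.T@np.array([(u-m['cx'])/m['fx'],(v-m['cy'])/m['fy'],1]); return o+w*(z-o[2])/w[2]
E
python3 - <<'E'
from h import *
for n in ('top','side'):
    p,d,m=grab(n); cv2.imwrite(f'pics/{n}1.png',p); np.savez(f'{n}1.npz',p=p,d=d,**m)
    print(n,-np.array(m['R']).T@m['t'],m['fx'],(d>0).mean())
s=arm.get_state(); print(s['time_s'],s['position'],np.round(s['tool_rot'],3),s['contact_force'])
E
```

```text
top [0.34894874 0.02219254 1.17179765] 458.12235980198676 0.9957890625
side [0.31702372 0.67163311 0.95593066] 494.12529299865827 0.996140625
0.1 [ 0.23908791 -0.57704165  0.24692366] [[-0.001  0.924  0.383]
 [ 0.001  0.383 -0.924]
 [-1.    -0.    -0.001]] [ 0.27270119 -0.42808428 -0.42432569]
```

View pics/top1.png

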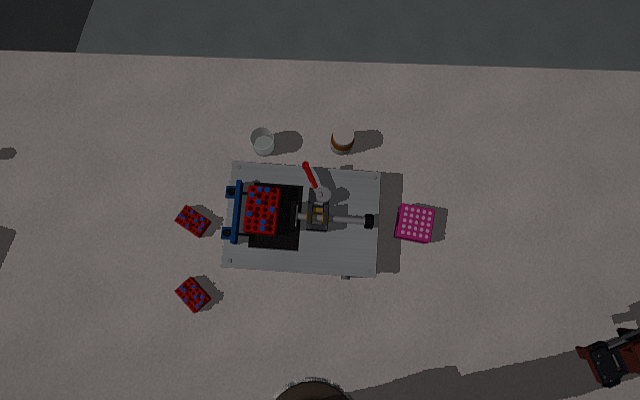

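View pics/side1.png

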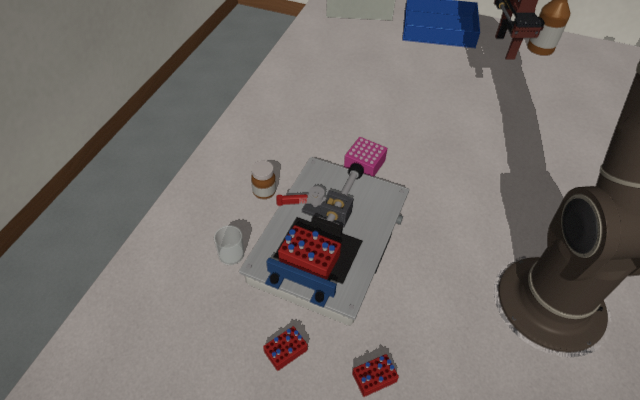

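The side view shows the red rack (310,250) against the blue stop, with the knob at (356,170) and lever at (292,199). Top view: the rack candidates are (262,208), which is the largest and sits on the platform, and two small look-alikes on the bench at (193,221) and (193,294). The knob is at (369,221), the lever runs (305,163)-(322,195), and the tip box is at (415,223).

```bash
python3 - <<'E'
from h import *
f=np.load('top1.npz'); p,d=f['p'],f['d']; m={k:f[k] for k in('fx','fy','cx','cy','R','t')}
P=pts(d,m); z=P[...,2]
hsv=cv2.cvtColor(p,cv2.COLOR_BGR2HSV)
mk=((abs(z-.07)<.008)).astype(np.uint8); mk[:140]=0;mk[290:]=0;mk[:,:210]=0;mk[:,390:]=0
print('platz',np.median(z[mk>0]))
r=cv2.minAreaRect(P[...,:2][mk>0].astype(np.float32)); print('platform',r)
def rep(n,mask):
    k,l,s,c=cv2.connectedComponentsWithStats(mask.astype(np.uint8))
    for i in range(1,k):
        if s[i,4]>25:
            q=P[l==i]; rr=cv2.minAreaRect(q[:,:2].astype(np.float32)); print(n,c[i].round(),s[i,4],'z',np.percentile(q[:,2],[10,50,90]).round(3),'rect',np.round(rr[0],4),np.round(rr[1],4),round(rr[2],1))
H,S,V=cv2.split(hsv)
red=((H<8)|(H>174))&(S>150)&(V>60); 
rep('red',red); rep('blue',(H>100)&(H<120)&(S>130)&(V>40)&(z>.05))
rep('pink',(H>155)&(H<174)&(S>100))
kn=(V<60)&(abs(z-.11)<.02); kn[:,:355]=0;kn[:,385:]=0; rep('knob',kn)
g=(abs(z-.12)<.006); g[:,:300]=0;g[:,:]&=True; g[:, 385:]=0; g[:150]=0;g[290:]=0; rep('guide/z.12',g)
rod=(abs(z-.105)<.008); rod[:,:328]=0;rod[:,366:]=0;rod[:200]=0;rod[240:]=0; rep('rod',rod)
cv2.imwrite('pics/top1c.png',cv2.resize(p[125:285,215:445],None,fx=3.4,fy=3.4,interpolation=cv2.INTER_CUBIC))
E
```

```text
platz 0.07136763330292388
platform ((0.5390158891677856, 0.034676775336265564), (0.376022070646286, 0.335003525018692), 87.13691711425781)
red [309. 173.] 138 z [0.114 0.117 0.12 ] rect [0.491  0.0142] [0.2827 0.0317] 3.2
red [260. 211.] 793 z [0.113 0.116 0.119] rect [0.4579 0.1121] [0.2617 0.106 ] 17.5
red [190. 220.] 276 z [0.029 0.031 0.034] rect [0.4953 0.3102] [0.0725 0.049 ] 57.8
red [190. 294.] 323 z [0.028 0.031 0.034] rect [0.3113 0.1807] [0.3158 0.0802] 89.1
blue [233. 211.] 397 z [0.077 0.11  0.113] rect [0.44   0.1518] [0.2968 0.1111] 34.4
pink [413. 223.] 1048 z [0.035 0.051 0.054] rect [ 0.4265 -0.1595] [0.1157 0.3777] 40.1
knob [369. 221.] 134 z [0.109 0.116 0.12 ] rect [ 0.4931 -0.1218] [0.0205 0.0337] 87.4
guide/z.12 [317. 186.] 323 z [0.115 0.118 0.12 ] rect [0.5818 0.0083] [0.109 0.035] 35.8
guide/z.12 [317. 219.] 338 z [0.118 0.121 0.123] rect [ 0.4989 -0.0013] [0.0519 0.0598] 85.1
guide/z.12 [369. 220.] 91 z [0.115 0.117 0.12 ] rect [ 0.4943 -0.1224] [0.0191 0.0287] 89.5
rod [347. 220.] 251 z [0.104 0.108 0.111] rect [ 0.4927 -0.0706] [0.0329 0.0876] 0.8
```

View pics/top1c.png

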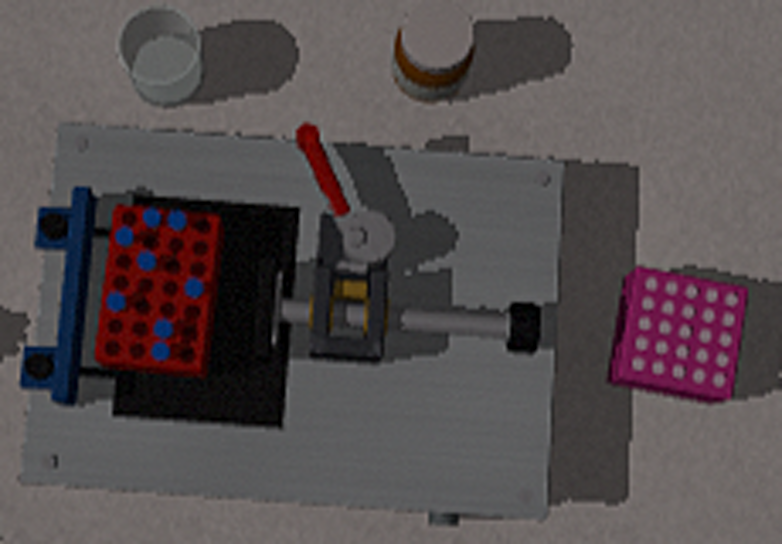

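Rack confirmed: the big one on the platform. The crop shows the gap to the blue stop at about (95-115, 290) and the pad at (270,310). The knob's outer face is at (540,328), with the lever pointing up-left from its pivot (358,237). Next is an approach pose behind the knob.

```bash
cat >> h.py <<'E'
from scipy.spatial.transform import Rotation as Ro
YAW=-2.7
G=np.array([.4989,-.0013])  # guide centre = shaker (0,-.05)
sx=np.array([np.cos(np.radians(YAW)),np.sin(np.radians(YAW))]); sy=np.array([-sx[1],sx[0]])
O=G+.05*sy
def W(x,y,z): return np.r_[O+x*sx+y*sy,z]
def S(p): q=np.array(p[:2])-O; return np.array([q@sx,q@sy,p[2]])
def Rd(a=0):  # tool down, z at shaker azimuth a deg
    t=np.radians(YAW+a); Z=np.array([np.cos(t),np.sin(t),0]);X=np.array([0,0,-1.]);return np.stack([X,np.cross(Z,X),Z],1)
def go(p,R=None):
    s=arm.get_state();A=np.array(s['tool_rot']); dp=A.T@(np.array(p)-s['position'])/.04
    w=np.degrees((Ro.from_matrix(A.T@R)).as_rotvec())/5 if R is not None else np.zeros(3)
    print('units',np.round(dp,3),'turn',np.round(w,3)); 
E
python3 - <<'E'
from h import *
f=np.load('top1.npz'); p,d=f['p'],f['d']; m={k:f[k] for k in('fx','fy','cx','cy','R','t')}
P=pts(d,m)
H,_,V=cv2.split(cv2.cvtColor(p,cv2.COLOR_BGR2HSV)); Sx=cv2.split(cv2.cvtColor(p,cv2.COLOR_BGR2HSV))[1]
red=((H<8)|(H>174))&(Sx>150)&(V>60)
l=red.copy(); l[:,:295]=0;l[:,325:]=0;l[:155]=0;l[195:]=0
v,u=np.nonzero(l); L=np.array([ray(a,b,.116,m)for a,b in zip(u,v)])
LS=np.array([S(q) for q in L]); far=LS[LS[:,0].argsort()[-5:]].mean(0);print('lever far',far, 'dir',np.degrees(np.arctan2(far[1]+.05,far[0]-.052)),np.hypot(far[1]+.05,far[0]-.052))
c=cv2.fitLine(LS[:,:2].astype(np.float32),cv2.DIST_HUBER,0,.01,.01).ravel();print('line',c,np.degrees(np.arctan2(c[1],c[0])))
for (u,v) in((418,242),(399,240),(403,205),(434,209)): print('tip',S(ray(u,v,.05,m)))
k=ray(374.5,221,.1,m);print('knobface',S(k),k)
# rack & stop top edges
for n,(a,b) in {'rackL0':(115,205),'rackL1':(97,365),'rackR0':(219,212),'rackR1':(205,375)}.items(): print(n,S(ray(215+a/3.4,125+b/3.4,.115,m)))
for n,(a,b) in {'stop0':(93,190),'stop1':(75,400)}.items(): print(n,S(ray(215+a/3.4,125+b/3.4,.11,m)))
go(W(0,-.215,.2),Rd())
E
```

```text
lever far [ 0.12973281 -0.01322837  0.116     ] dir 25.31656393195776 0.08599153060771882
line [ 0.87811416  0.4784512   0.1020958  -0.02317166] 28.584295
tip [-0.03531795 -0.30345242  0.05      ]
tip [-0.03365315 -0.25623713  0.05      ]
tip [ 0.05454411 -0.26307445  0.05      ]
tip [ 0.05000769 -0.34125631  0.05      ]
knobface [ 0.00208412 -0.18643589  0.1       ] [ 0.4945548  -0.13768261  0.1       ]
rackL0 [0.06335898 0.11497348 0.115     ]
rackL1 [-0.04781292  0.11672948  0.115     ]
rackR0 [0.06368106 0.0431745  0.115     ]
rackR1 [-0.049495    0.04337174  0.115     ]
stop0 [0.07385201 0.13182985 0.11      ]
stop1 [-0.07206162  0.12996886  0.11      ]
units [ 1.182  9.754 -7.077] turn [-1.2958e+01 -1.5000e-02 -8.0000e-03]
```

Request:
{"method": "arm_command", "body": {
  "steps": "0 0.4 -0.3 -0.5 0 0 -1;0.1 1.2 -0.9 -1.5 0 0 -1;0.2 2.1 -1.5 -2.7 0 0 -1;0.3 3 -2.2 -4 0 0 -1;0.4 3.9 -2.9 -5.2 0 0 -1;0.5 4.9 -3.6 -6.5 0 0 -1;0.6 5.9 -4.3 -7.8 0 0 -1;0.7 6.9 -5 -9.2 0 0 -1;0.8 7.8 -5.7 -10.4 0 0 -1;0.9 8.7 -6.3 -11.6 0 0 -1;1.1 9.4 -6.8 -12.5 0 0 -1;1.18 9.75 -7.08 -12.96 0 0 -1",
  "squeeze": 40
}}

```text
time_s: 1.1
position: [0.4878, -0.1714, 0.2016]
tool_rot: [[0.0, 0.043, 0.999], [-0.0, 0.999, -0.043], [-1.0, -0.0, 0.0]]
contact_force: [0.6, -0.4, 0.1]
opening: 0.0116
```

```bash
python3 - <<'E'
from h import *
p,d,m=grab('wrist'); cv2.imwrite('pics/w1.png',p)
s=arm.get_state(); print(s['time_s'],S(s['position']),s['contact_force'],s['opening'])
go(W(0,-.215,.11),Rd())
print('expected knob px',proj(W(0,-.181,.1),m))
E
```

```text
1.15 [ 1.65938517e-04 -2.11428089e-01  2.00726057e-01] [ 3.54612033  6.10148803 -0.67451097] 0.007463178963761899
units [ 2.268 -0.1   -0.01 ] turn [ 0.161  0.022 -0.056]
expected knob px (np.float64(317.82983838837396), np.float64(162.87561650451514))
```

View pics/w1.png

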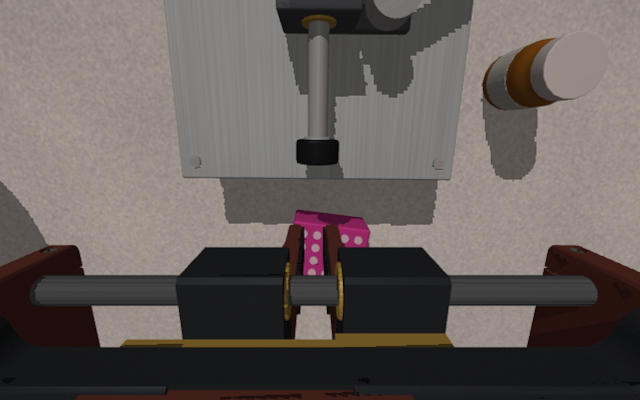

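The wrist view shows the knob face at (317,163), matching the prediction (318,163), with the fingers nearly shut and centred on the rod. Now I'll descend.

Request:
{"method": "arm_command", "body": {
  "steps": "0.2 0 0 0 0 0 -1;0.6 0 0 0 0 0 -1;1 0 0 0 0 0 -1;1.4 0 0 0 0 0 -1;1.8 0 0 0 0 0 -1;2.1 0 0 0 0 0 -1;2.27 0 0 0 0 0 -1;2.27 0 0 0 0 0 -1;2.27 0 0 0 0 0 -1;2.27 0 0 0 0 0 -1"
}}

```text
time_s: 1.98
position: [0.4874, -0.1735, 0.1115]
tool_rot: [[0.001, 0.048, 0.999], [-0.0, 0.999, -0.048], [-1.0, -0.0, 0.001]]
contact_force: [0.4, -0.3, 0.5]
opening: 0.0006
```

```bash
python3 - <<'E'
from h import *
s=arm.get_state(); print(s['time_s'],S(s['position']),s['contact_force'],s['opening'])
go(W(0,-.195,.11),Rd())
E
```

```text
1.9833 [-0.00336124 -0.22259578  0.11153347] [ 0.39390672 -0.33098742  0.47467176] 0.0005681605526246758
units [0.038 0.69  0.084] turn [-0.006  0.009  0.004]
```

Request:
{"method": "arm_command", "body": {
  "steps": "0.04 0.1 0.08 0 0 0 -1;0.04 0.2 0.08 0 0 0 -1;0.04 0.3 0.08 0 0 0 -1;0.04 0.4 0.08 0 0 0 -1;0.04 0.5 0.08 0 0 0 -1;0.04 0.57 0.08 0 0 0 -1;0.04 0.63 0.08 0 0 0 -1;0.04 0.69 0.08 0 0 0 -1;0.04 0.75 0.08 0 0 0 -1;0.04 0.8 0.08 0 0 0 -1;0.04 0.85 0.08 0 0 0 -1;0.04 0.9 0.08 0 0 0 -1"
}}

```text
time_s: 2.98
position: [0.4919, -0.1397, 0.1094]
tool_rot: [[0.0, 0.049, 0.999], [-0.003, 0.999, -0.049], [-1.0, -0.003, 0.0]]
contact_force: [0.1, -7.0, -0.6]
opening: 0.0004
```

```bash
cat >> h.py <<'E'
def st():
    s=arm.get_state(); F=np.array(s['contact_force']); print(round(s['time_s'],2),'S',np.round(S(s['position']),4),'F sx,sy,z',np.round([F[:2]@sx,F[:2]@sy,F[2]],2),np.round(s['moment'],2),s['opening'].__round__(4))
E
python3 -c "
from h import *
st()"
```

```text
2.98 S [-0.0005 -0.1886  0.1094] F sx,sy,z [ 0.47 -6.96 -0.59] [-1.68 -0.03 -0.01] 0.0004
```

Request:
{"method": "arm_command", "body": {
  "steps": "0 0.05 0 0 0 0 -1;0 0.11 0 0 0 0 -1;0 0.17 0 0 0 0 -1;0 0.23 0 0 0 0 -1;0 0.28 0 0 0 0 -1;0 0.33 0 0 0 0 -1;0 0.38 0 0 0 0 -1;0 0.43 0 0 0 0 -1;0 0.48 0 0 0 0 -1;0 0.52 0 0 0 0 -1;0 0.56 0 0 0 0 -1;0 0.6 0 0 0 0 -1"
}}

```text
time_s: 3.98
position: [0.4931, -0.1158, 0.1094]
tool_rot: [[0.0, 0.049, 0.999], [-0.003, 0.999, -0.049], [-1.0, -0.003, 0.0]]
contact_force: [0.6, -8.1, 0.6]
opening: 0.0001
```

```bash
python3 - <<'E'
from h import *
st(); p,d,m=grab('top'); cv2.imwrite('pics/top2.png',cv2.resize(p[150:270,220:400],None,fx=4,fy=4,interpolation=cv2.INTER_CUBIC))
p,d,m=grab('side'); cv2.imwrite('pics/side2.png',cv2.resize(p[150:310,230:420],None,fx=3.6,fy=3.6,interpolation=cv2.INTER_CUBIC)); st()
E
```

```text
3.98 S [-0.0004 -0.1647  0.1094] F sx,sy,z [ 0.96 -8.1   0.63] [-1.6  -0.15 -0.02] 0.0001
4.08 S [-0.0004 -0.1642  0.1094] F sx,sy,z [ 0.27 -6.54  0.2 ] [-1.31 -0.17 -0.05] 0.0001
```

View pics/side2.png

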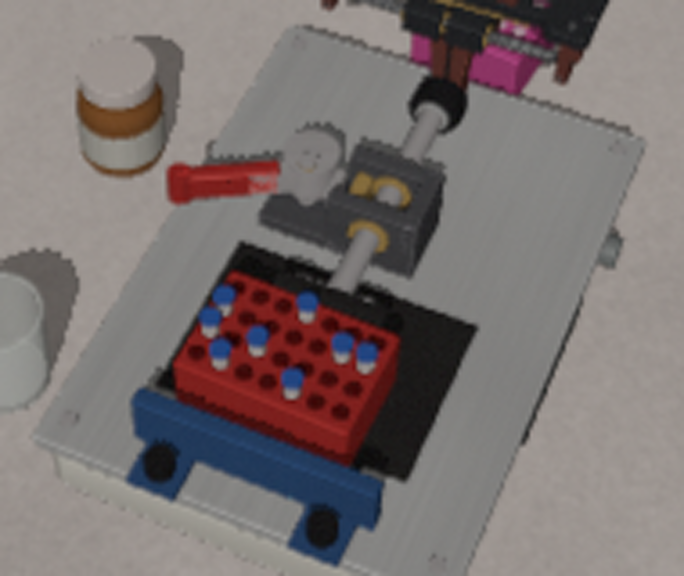

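The side crop shows the pad just behind the rack (300-400, 285-310), with a gap still between the rack and the blue stop (170, 390). I'll continue slowly.

Request:
{"method": "arm_command", "body": {
  "steps": "0 0.02 0 0 0 0 -1;0 0.04 0 0 0 0 -1;0 0.06 0 0 0 0 -1;0 0.08 0 0 0 0 -1;0 0.1 0 0 0 0 -1;0 0.12 0 0 0 0 -1;0 0.14 0 0 0 0 -1;0 0.16 0 0 0 0 -1;0 0.18 0 0 0 0 -1;0 0.2 0 0 0 0 -1;0 0.22 0 0 0 0 -1;0 0.24 0 0 0 0 -1"
}}

```text
time_s: 5.08
position: [0.4936, -0.1068, 0.1094]
tool_rot: [[0.0, 0.05, 0.999], [-0.003, 0.999, -0.05], [-1.0, -0.003, 0.0]]
contact_force: [0.1, -8.3, -0.7]
opening: 0.0004
```

```bash
python3 -c "
from h import *
st()"
```

```text
5.08 S [-0.0003 -0.1556  0.1094] F sx,sy,z [ 0.48 -8.28 -0.68] [-1.95 -0.16 -0.06] 0.0004
```

Request:
{"method": "arm_command", "body": {
  "steps": "0 0.02 0 0 0 0 -1;0 0.04 0 0 0 0 -1;0 0.06 0 0 0 0 -1;0 0.08 0 0 0 0 -1;0 0.1 0 0 0 0 -1;0 0.12 0 0 0 0 -1;0 0.14 0 0 0 0 -1;0 0.15 0 0 0 0 -1"
}}

```text
time_s: 5.75
position: [0.4939, -0.1007, 0.1094]
tool_rot: [[0.0, 0.05, 0.999], [-0.003, 0.999, -0.05], [-1.0, -0.003, 0.0]]
contact_force: [0.3, -9.5, -0.3]
opening: 0.0006
```

```bash
python3 - <<'E'
from h import *
st(); p,d,m=grab('top'); cv2.imwrite('pics/top3.png',cv2.resize(p[150:270,220:400],None,fx=4,fy=4,interpolation=cv2.INTER_CUBIC)); st()
E
```

```text
5.75 S [-0.0003 -0.1495  0.1094] F sx,sy,z [ 0.73 -9.46 -0.35] [-1.9  -0.19 -0.02] 0.0006
5.8 S [-0.0003 -0.1494  0.1094] F sx,sy,z [ 1.7  -9.14 -1.26] [-1.81 -0.24 -0.03] 0.0005
```

View pics/top3.png

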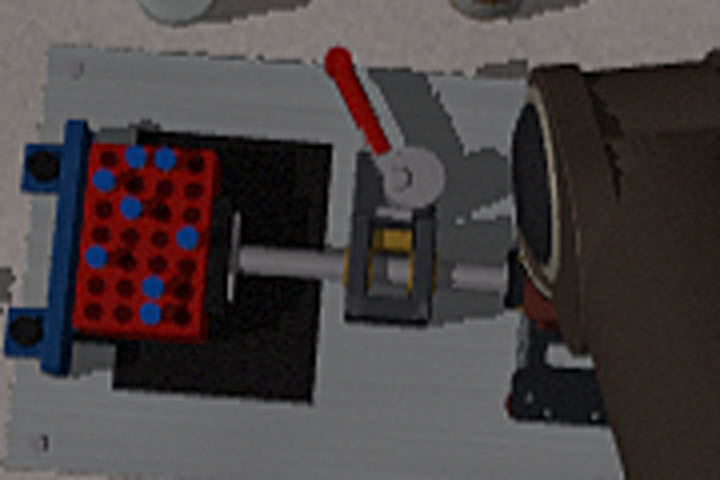

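The top crop shows the rack pushed almost up to the stop, with a gap of ~3-4 mm at (83,230) and the pad on the rack. I'll creep.

Request:
{"method": "arm_command", "body": {
  "steps": "0 0.015 0 0 0 0 -1;0 0.03 0 0 0 0 -1;0 0.04 0 0 0 0 -1;0 0.05 0 0 0 0 -1"
}}

```text
time_s: 6.13
position: [0.494, -0.0987, 0.1094]
tool_rot: [[0.0, 0.05, 0.999], [-0.003, 0.999, -0.05], [-1.0, -0.003, 0.0]]
contact_force: [1.0, -8.8, 0.1]
opening: 0.0004
```

```bash
python3 -c "
from h import *
st()"
```

```text
6.13 S [-0.0003 -0.1475  0.1094] F sx,sy,z [ 1.38 -8.75  0.14] [-1.9  -0.2  -0.03] 0.0004
```

Request:
{"method": "arm_command", "body": {
  "steps": "0 0.012 0 0 0 0 -1;0 0.025 0 0 0 0 -1;0 0.037 0 0 0 0 -1;0 0.05 0 0 0 0 -1"
}}

```text
time_s: 6.47
position: [0.4941, -0.0967, 0.1094]
tool_rot: [[0.0, 0.05, 0.999], [-0.003, 0.999, -0.05], [-1.0, -0.003, 0.0]]
contact_force: [0.5, -9.2, -0.8]
opening: 0.0005
```

Request:
{"method": "arm_command", "body": {
  "steps": "0 0.01 0 0 0 0 -1;0 0.02 0 0 0 0 -1;0 0.03 0 0 0 0 -1"
}}

```text
time_s: 6.72
position: [0.4941, -0.0957, 0.1094]
tool_rot: [[0.0, 0.05, 0.999], [-0.003, 0.999, -0.05], [-1.0, -0.003, 0.0]]
contact_force: [1.1, -9.8, -0.9]
opening: 0.0003
```

Request:
{"method": "arm_command", "body": {
  "steps": "0 0.01 0 0 0 0 -1;0 0.02 0 0 0 0 -1;0 0.03 0 0 0 0 -1"
}}

```text
time_s: 6.97
position: [0.4941, -0.0952, 0.1094]
tool_rot: [[0.0, 0.05, 0.999], [-0.004, 0.999, -0.05], [-1.0, -0.004, 0.0]]
contact_force: [1.5, -11.8, 0.0]
opening: 0.0005
```

Request:
{"method": "arm_command", "body": {
  "steps": "0 0.01 0 0 0 0 -1;0 0.02 0 0 0 0 -1;0 0.02 0 0 0 0 -1"
}}

```text
time_s: 7.22
position: [0.4942, -0.0949, 0.1094]
tool_rot: [[0.0, 0.051, 0.999], [-0.005, 0.999, -0.051], [-1.0, -0.005, 0.0]]
contact_force: [0.6, -13.0, 0.1]
opening: 0.0007
```

Request:
{"method": "arm_command", "body": {
  "steps": "0 0.01 0 0 0 0 -1;0 0.02 0 0 0 0 -1;0 0.02 0 0 0 0 -1"
}}

```text
time_s: 7.47
position: [0.4942, -0.0946, 0.1094]
tool_rot: [[0.0, 0.051, 0.999], [-0.005, 0.999, -0.051], [-1.0, -0.005, 0.0]]
contact_force: [2.0, -14.6, -0.7]
opening: 0.0005
```

Request:
{"method": "arm_command", "body": {
  "steps": "0 0.01 0 0 0 0 -1;0 0.02 0 0 0 0 -1;0 0.03 0 0 0 0 -1;0 0.03 0 0 0 0 -1"
}}

```text
time_s: 7.8
position: [0.4942, -0.0941, 0.1094]
tool_rot: [[0.0, 0.052, 0.999], [-0.006, 0.999, -0.052], [-1.0, -0.006, 0.0]]
contact_force: [0.9, -16.3, -0.9]
opening: 0.0006
```

```bash
python3 - <<'E'
from h import *
st(); p,d,m=grab('side'); cv2.imwrite('pics/side3.png',cv2.resize(p[190:310,240:400],None,fx=4.5,fy=4.5,interpolation=cv2.INTER_CUBIC)); st()
E
```

```text
7.8 S [-0.0003 -0.1429  0.1094] F sx,sy,z [  1.68 -16.19  -0.86] [-3.4  -0.28  0.01] 0.0006
7.85 S [-0.0003 -0.1429  0.1094] F sx,sy,z [  1.05 -17.19  -1.41] [-3.43 -0.3  -0.04] 0.0006
```

View pics/side3.png

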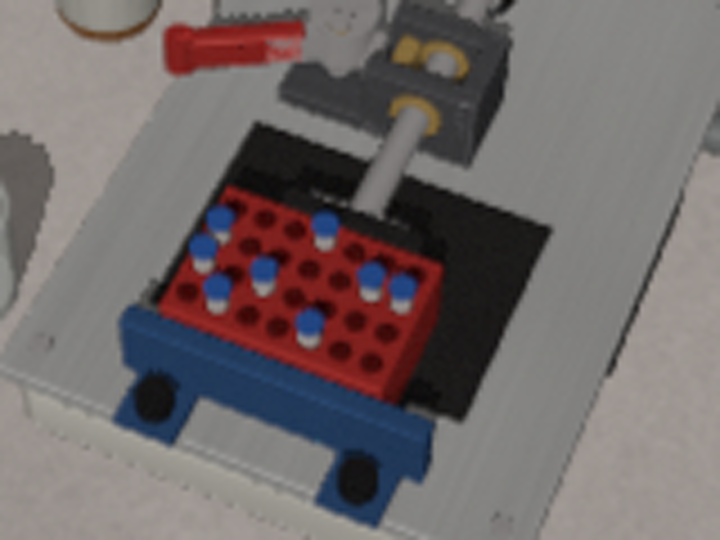

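The rack is flush along the stop (140,310)-(400,400) and the pad is square behind it. The total push is ~16.7 N and the drag ~7 N, so ~10 N is on the rack. I'll release slowly and watch whether the rod follows back.

Request:
{"method": "arm_command", "body": {
  "steps": "0 -0.02 0 0 0 0 -1;0 -0.04 0 0 0 0 -1;0 -0.06 0 0 0 0 -1;0 -0.06 0 0 0 0 -1"
}}

```text
time_s: 8.18
position: [0.4942, -0.0941, 0.1094]
tool_rot: [[0.0, 0.05, 0.999], [-0.003, 0.999, -0.05], [-1.0, -0.003, 0.0]]
contact_force: [1.3, -9.2, -0.1]
opening: 0.0006
```

Request:
{"method": "arm_command", "body": {
  "steps": "0 -0.02 0 0 0 0 -1;0 -0.04 0 0 0 0 -1;0 -0.06 0 0 0 0 -1;0 -0.06 0 0 0 0 -1"
}}

```text
time_s: 8.52
position: [0.4942, -0.0943, 0.1094]
tool_rot: [[0.0, 0.048, 0.999], [-0.001, 0.999, -0.048], [-1.0, -0.001, 0.0]]
contact_force: [0.9, -5.7, -1.2]
opening: 0.0005
```

Request:
{"method": "arm_command", "body": {
  "steps": "0 -0.02 0 0 0 0 -1;0 -0.04 0 0 0 0 -1;0 -0.06 0 0 0 0 -1;0 -0.06 0 0 0 0 -1"
}}

```text
time_s: 8.85
position: [0.4938, -0.0951, 0.1093]
tool_rot: [[-0.0, 0.046, 0.999], [0.001, 0.999, -0.046], [-1.0, 0.001, -0.0]]
contact_force: [-0.6, 0.1, 0.2]
opening: 0.0005
```

Request:
{"method": "arm_command", "body": {
  "steps": "0 0.01 0 0 0 0 -1;0 0.02 0 0 0 0 -1;0 0.02 0 0 0 0 -1"
}}

```text
time_s: 9.1
position: [0.4938, -0.095, 0.1093]
tool_rot: [[-0.0, 0.047, 0.999], [-0.0, 0.999, -0.047], [-1.0, -0.0, -0.0]]
contact_force: [-0.8, -2.0, -0.3]
opening: 0.0004
```

Request:
{"method": "arm_command", "body": {
  "steps": "0 0.01 0 0 0 0 -1;0 0.02 0 0 0 0 -1;0 0.02 0 0 0 0 -1"
}}

```text
time_s: 9.35
position: [0.4938, -0.0949, 0.1093]
tool_rot: [[-0.0, 0.048, 0.999], [-0.001, 0.999, -0.048], [-1.0, -0.001, -0.0]]
contact_force: [-1.5, -4.7, 0.4]
opening: 0.0001
```

Re-contact at y = -0.0950 shows the rod crept back ~0.7 mm on release. That is what the 10 N pad spring against 7 N drag would give, leaving ~7 N held. One arm cannot hold the knob while flipping the lever, so I'll go on to the lever.

```bash
cat >> h.py <<'E'
def LP(phi,off,r=.076,z=.114):
    t=np.radians(phi); return W(.052+r*np.cos(t)-off*np.sin(t),-.05+r*np.sin(t)+off*np.cos(t),z)
E
python3 - <<'E'
from h import *
s=arm.get_state();st();print(s['q'])
go(W(0,-.175,.11),Rd());go(W(0,-.175,.2),Rd());go(LP(30,.05,z=.2),Rd(30));go(LP(30,.04),Rd(30))
E
```

```text
9.35 S [-0.0007 -0.1438  0.1093] F sx,sy,z [-1.31 -4.81  0.36] [-1.01  0.07 -0.01] 0.0001
[ 0.43148962  0.41520757 -0.41997648  2.00626158  0.24048334  0.7676538
 -0.17886106]
units [-0.017 -0.781  0.017] turn [-0.007 -0.005  0.011]
units [-2.267 -0.783  0.016] turn [-0.007 -0.005  0.011]
units [-2.273  4.376  2.334] turn [-6.007 -0.007  0.009]
units [-0.123  4.162  2.46 ] turn [-6.007 -0.007  0.009]
```

Request:
{"method": "arm_command", "body": {
  "steps": "0 -0.2 0 0 0 0 -1;0 -0.6 0 0 0 0 -1;-0.2 -0.8 0 0 0 0 -1;-0.8 -0.8 0 0 0 0 -1;-1.5 -0.8 0 0 0 0 -1;-2.1 -0.8 0 0 0 0 -1;-2.27 -0.5 0.1 0 0 0 -1;-2.27 0.1 0.5 -0.8 0 0 -1;-2.27 0.8 0.9 -1.8 0 0 -1;-2.27 1.5 1.2 -2.8 0 0 -1;-2.27 2.2 1.5 -3.8 0 0 -1;-2.27 2.9 1.8 -4.8 0 0 -1"
}}

```text
time_s: 10.35
position: [0.5719, 0.0205, 0.2001]
tool_rot: [[0.0, -0.367, 0.93], [0.001, 0.93, 0.367], [-1.0, 0.001, 0.0]]
contact_force: [0.5, 0.0, -0.1]
opening: 0.0006
```

```bash
python3 - <<'E'
from h import *
st();go(LP(30,.05,z=.2),Rd(30));go(LP(30,.045),Rd(30))
E
```

```text
10.35 S [ 0.0718 -0.0247  0.2001] F sx,sy,z [ 0.47  0.03 -0.05] [ 0.01 -0.13 -0.03] 0.0006
units [0.004 1.062 1.054] turn [-1.149  0.004 -0.008]
units [2.154 0.936 1.065] turn [-1.149  0.004 -0.008]
```

Request:
{"method": "arm_command", "body": {
  "steps": "0 0.4 0.4 -0.4 0 0 -1;0 0.8 0.8 -0.8 0 0 -1;0 1.08 1.08 -1.15 0 0 -1;0 1.08 1.08 -1.15 0 0 -1;0 1.08 1.08 -1.15 0 0 -1"
}}

```text
time_s: 10.77
position: [0.5957, 0.0751, 0.1997]
tool_rot: [[-0.001, -0.456, 0.89], [0.0, 0.89, 0.456], [-1.0, 0.001, -0.001]]
contact_force: [-1.1, 0.1, -1.0]
opening: 0.0002
```

```bash
python3 - <<'E'
from h import *
st();go(LP(30,.045),Rd(30))
p,d,m=grab('wrist'); cv2.imwrite('pics/w2.png',p)
print([np.round(proj(np.r_[LP(30,0,r)[:2],.105],m)) for r in (0,.08)], m['t'])
E
```

```text
10.77 S [0.0931 0.0309 0.1997] F sx,sy,z [-1.07  0.03 -1.04] [-0.08 -0.14 -0.01] 0.0002
units [ 2.144 -0.114 -0.   ] turn [-0.035 -0.006 -0.008]
[array([230., 264.]), array([319., 264.])] [-0.56365838 -0.21576428  0.29348787]
```

View pics/w2.png

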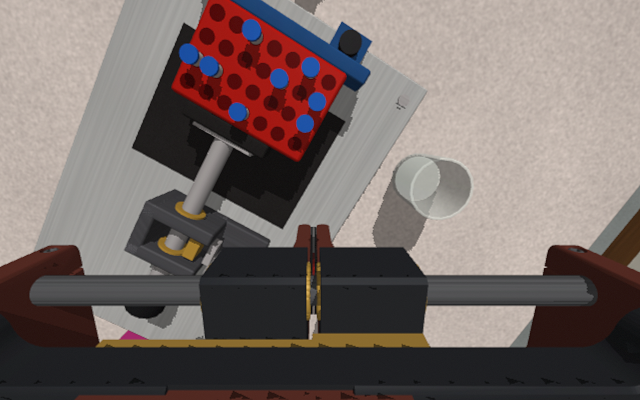

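The wrist view shows the rack flush with the stop and the beaker clear at (430,185). The lever is hidden behind the gripper, as expected. Descending beside the lever.

Request:
{"method": "arm_command", "body": {
  "steps": "0.3 -0.05 0 0 0 0 -1;0.7 -0.1 0 0 0 0 -1;1.1 -0.1 0 0 0 0 -1;1.5 -0.1 0 0 0 0 -1;1.9 -0.1 0 0 0 0 -1;2.14 -0.1 0 0 0 0 -1;2.14 -0.1 0 0 0 0 -1;2.14 -0.1 0 0 0 0 -1"
}}

```text
time_s: 11.48
position: [0.5975, 0.0698, 0.1141]
tool_rot: [[-0.001, -0.454, 0.891], [-0.0, 0.891, 0.454], [-1.0, 0.0, -0.001]]
contact_force: [-0.8, -0.1, 0.2]
opening: 0.0005
```

```bash
cat >> h.py <<'E'
def path(a,b,off,n=12,off0=None,r=.076):
    s=arm.get_state();A=np.array(s['tool_rot']);st();out=[]
    for i in range(1,n+1):
        f=i/n;ph=a+(b-a)*f;o=off if off0 is None else off0+(off-off0)*min(1,f)
        dp=A.T@(LP(ph,o,r)-s['position'])/.04; w=np.degrees(Ro.from_matrix(A.T@Rd(ph)).as_rotvec())/5
        out.append('%.2f %.2f %.2f %.2f 0 0 -1'%(*dp,w[0]))
    print(';'.join(out))
E
python3 - <<'E'
from h import *
path(30,-3,.015,12,.042)
E
```

```text
11.48 S [0.0951 0.0257 0.1141] F sx,sy,z [-0.75 -0.1   0.23] [-0.06 -0.14  0.01] 0.0005
0.00 -0.20 0.07 0.49 0 0 -1;0.00 -0.35 0.10 1.04 0 0 -1;0.00 -0.50 0.13 1.59 0 0 -1;0.00 -0.65 0.15 2.14 0 0 -1;0.00 -0.80 0.15 2.69 0 0 -1;0.00 -0.96 0.15 3.24 0 0 -1;0.00 -1.11 0.14 3.79 0 0 -1;0.00 -1.25 0.11 4.34 0 0 -1;0.00 -1.40 0.08 4.89 0 0 -1;0.00 -1.54 0.04 5.44 0 0 -1;0.00 -1.68 -0.01 5.99 0 0 -1;0.00 -1.82 -0.07 6.54 0 0 -1
```

Request:
{"method": "arm_command", "body": {
  "steps": "0 -0.2 0.07 0.5 0 0 -1;0 -0.35 0.1 1 0 0 -1;0 -0.5 0.13 1.6 0 0 -1;0 -0.65 0.15 2.1 0 0 -1;0 -0.8 0.15 2.7 0 0 -1;0 -0.96 0.15 3.2 0 0 -1;0 -1.11 0.14 3.8 0 0 -1;0 -1.25 0.11 4.3 0 0 -1;0 -1.4 0.08 4.9 0 0 -1;0 -1.54 0.04 5.4 0 0 -1;0 -1.68 -0.01 6 0 0 -1;0 -1.82 -0.07 6.5 0 0 -1"
}}

```text
time_s: 12.48
position: [0.6299, 0.0055, 0.1162]
tool_rot: [[0.004, 0.097, 0.995], [0.002, 0.995, -0.097], [-1.0, 0.002, 0.004]]
contact_force: [1.6, 3.1, -1.1]
opening: 0.0007
```

```bash
python3 - <<'E'
from h import *
path(-3,-36,.014,12)
E
```

```text
12.48 S [ 0.1306 -0.037   0.1162] F sx,sy,z [ 1.43  3.17 -1.1 ] [ 0.83 -0.56  0.05] 0.0007
0.05 -0.17 -0.03 0.58 0 0 -1;0.05 -0.26 -0.02 1.13 0 0 -1;0.05 -0.35 -0.02 1.68 0 0 -1;0.05 -0.45 -0.01 2.23 0 0 -1;0.05 -0.54 -0.02 2.78 0 0 -1;0.05 -0.63 -0.03 3.33 0 0 -1;0.05 -0.72 -0.04 3.88 0 0 -1;0.05 -0.81 -0.05 4.43 0 0 -1;0.05 -0.90 -0.08 4.98 0 0 -1;0.05 -0.99 -0.10 5.53 0 0 -1;0.05 -1.08 -0.13 6.08 0 0 -1;0.05 -1.17 -0.16 6.63 0 0 -1
```

Request:
{"method": "arm_command", "body": {
  "steps": "0.04 -0.15 -0.03 0.6 0 0 -1;0.04 -0.26 -0.02 1.1 0 0 -1;0.04 -0.35 -0.02 1.7 0 0 -1;0.04 -0.45 -0.01 2.2 0 0 -1;0.04 -0.54 -0.02 2.8 0 0 -1;0.04 -0.63 -0.03 3.3 0 0 -1;0.04 -0.72 -0.04 3.9 0 0 -1;0.04 -0.81 -0.05 4.4 0 0 -1;0.04 -0.9 -0.08 5 0 0 -1;0.04 -0.99 -0.1 5.5 0 0 -1;0.04 -1.08 -0.13 6.1 0 0 -1;0.04 -1.17 -0.16 6.6 0 0 -1"
}}

```text
time_s: 13.48
position: [0.6206, -0.0389, 0.1152]
tool_rot: [[0.007, 0.622, 0.783], [0.003, 0.783, -0.622], [-1.0, 0.007, 0.004]]
contact_force: [5.5, 6.4, 0.6]
opening: 0.0003
```

```bash
python3 - <<'E'
from h import *
path(-36,-69,.013,12)
E
```

```text
13.48 S [ 0.1233 -0.0818  0.1152] F sx,sy,z [5.16 6.64 0.55] [ 1.28 -1.18  0.01] 0.0003
0.03 -0.17 0.00 0.59 0 0 -1;0.03 -0.26 0.01 1.14 0 0 -1;0.03 -0.36 0.02 1.69 0 0 -1;0.03 -0.45 0.02 2.24 0 0 -1;0.03 -0.54 0.01 2.79 0 0 -1;0.03 -0.63 0.00 3.34 0 0 -1;0.02 -0.72 -0.01 3.89 0 0 -1;0.02 -0.81 -0.03 4.44 0 0 -1;0.02 -0.90 -0.05 4.99 0 0 -1;0.02 -0.99 -0.08 5.54 0 0 -1;0.02 -1.08 -0.11 6.09 0 0 -1;0.02 -1.17 -0.14 6.64 0 0 -1
```

Request:
{"method": "arm_command", "body": {
  "steps": "0.03 -0.13 0 0.6 0 0 -1;0.03 -0.22 0.01 1.1 0 0 -1;0.03 -0.32 0.02 1.7 0 0 -1;0.03 -0.41 0.02 2.2 0 0 -1;0.03 -0.5 0.01 2.8 0 0 -1;0.03 -0.59 0 3.3 0 0 -1;0.02 -0.68 -0.01 3.9 0 0 -1;0.02 -0.77 -0.03 4.4 0 0 -1;0.02 -0.86 -0.05 5 0 0 -1;0.02 -0.95 -0.08 5.5 0 0 -1;0.02 -1.04 -0.11 6.1 0 0 -1;0.02 -1.13 -0.14 6.6 0 0 -1"
}}

```text
time_s: 14.48
position: [0.587, -0.0725, 0.1142]
tool_rot: [[0.005, 0.949, 0.316], [0.001, 0.316, -0.949], [-1.0, 0.005, 0.001]]
contact_force: [2.3, 1.7, 1.0]
opening: 0.0006
```

```bash
python3 - <<'E'
from h import *
path(-68,-86,.013,9)
E
```

```text
14.48 S [ 0.0913 -0.1169  0.1142] F sx,sy,z [2.26 1.83 1.02] [ 0.4  -0.3  -0.02] 0.0006
0.01 -0.03 -0.01 0.23 0 0 -1;0.01 -0.09 -0.00 0.63 0 0 -1;0.01 -0.16 0.01 1.03 0 0 -1;0.00 -0.23 0.01 1.43 0 0 -1;0.00 -0.29 0.01 1.83 0 0 -1;0.00 -0.36 0.01 2.23 0 0 -1;0.00 -0.43 0.01 2.63 0 0 -1;0.00 -0.50 0.00 3.03 0 0 -1;0.00 -0.56 -0.00 3.43 0 0 -1
```

Request:
{"method": "arm_command", "body": {
  "steps": "0.01 -0.05 0 0.3 0 0 -1;0.01 -0.1 0 0.7 0 0 -1;0.01 -0.16 0.01 1.1 0 0 -1;0 -0.23 0.01 1.5 0 0 -1;0 -0.29 0.01 1.9 0 0 -1;0 -0.36 0.01 2.3 0 0 -1;0 -0.43 0.01 2.7 0 0 -1;0 -0.48 0.01 3 0 0 -1;0 -0.48 0.01 3 0 0 -1"
}}

```text
time_s: 15.23
position: [0.5698, -0.0795, 0.1133]
tool_rot: [[0.007, 0.998, 0.061], [0.0, 0.061, -0.998], [-1.0, 0.007, 0.0]]
contact_force: [7.9, 0.6, -5.4]
opening: 0.0008
```

```bash
python3 - <<'E'
from h import *
path(-83,-89,.013,3)
E
```

```text
15.23 S [ 0.0745 -0.1247  0.1133] F sx,sy,z [ 7.87  0.96 -5.43] [ 0.22 -1.76  0.02] 0.0008
-0.02 -0.07 -0.01 0.24 0 0 -1;-0.02 -0.14 -0.00 0.64 0 0 -1;-0.02 -0.21 0.00 1.04 0 0 -1
```

Request:
{"method": "arm_command", "body": {
  "steps": "0 -0.02 0 0.1 0 0 -1;0 -0.04 0 0.2 0 0 -1;0 -0.04 0 0.2 0 0 -1"
}}

```text
time_s: 15.48
position: [0.5696, -0.0797, 0.1135]
tool_rot: [[0.009, 0.999, 0.045], [0.0, 0.045, -0.999], [-1.0, 0.009, 0.0]]
contact_force: [11.9, 0.1, -7.4]
opening: 0.0005
```

It is stiff with no further motion, so the lever is at its end stop. I'll back off, rise clear and check.

Request:
{"method": "arm_command", "body": {
  "steps": "0 0.1 0 0 0 0 -1;0 0.3 0 0 0 0 -1;0 0.6 0 0 0 0 -1;0 0.8 0 0 0 0 -1;-0.4 0.9 0 0 0 0 -1;-1 0.9 0 0 0 0 -1;-1.8 0.9 0 0 0 0 -1;-2.6 0.9 0 0 0 0 -1;-3.2 1.1 0.5 0 0 0 -1;-3.5 1.4 1.2 0 0 0 -1;-3.5 1.6 2 0 0 0 -1;-3.5 1.6 2.8 0 0 0 -1"
}}

```text
time_s: 16.48
position: [0.6363, -0.1894, 0.2537]
tool_rot: [[0.003, 0.999, 0.047], [-0.0, 0.047, -0.999], [-1.0, 0.003, 0.0]]
contact_force: [-0.5, -0.8, -0.4]
opening: 0.0005
```

Request:
{"method": "arm_command", "body": {
  "steps": "0 0 0.8 0 0 0 -1;0 0 1.6 0 0 0 -1;0 0 2.4 0 0 0 -1;0 0 2.8 0 0 0 -1;0 0 3 0 0 0 -1;0 0 3 0 0 0 -1;0 0 3 0 0 0 -1"
}}

```text
time_s: 17.07
position: [0.6401, -0.307, 0.2519]
tool_rot: [[-0.0, 0.999, 0.046], [0.001, 0.046, -0.999], [-1.0, -0.0, -0.001]]
contact_force: [0.5, -0.3, -0.4]
opening: 0.0006
```

```bash
python3 - <<'E'
from h import *
st()
a,d,m=grab('top'); b,d2,m2=grab('side')
cv2.imwrite('pics/fin.png',np.vstack([cv2.resize(a[125:285,215:445],None,fx=2,fy=2),cv2.resize(b[145:305,225:455],None,fx=2,fy=2)])if 0 else np.hstack([cv2.resize(a[120:290,175:445],None,fx=1.45,fy=1.45*1.8/1.8,interpolation=2),cv2.resize(b[130:320,220:470],(391,247),interpolation=2)[:246]])) if 0 else cv2.imwrite('pics/fin.png',np.vstack([cv2.resize(a[125:275,205:445],(480,300),interpolation=2),cv2.resize(b[145:295,220:460],(480,300),interpolation=2)]))
hsv=cv2.cvtColor(a,cv2.COLOR_BGR2HSV);H,Sx,V=cv2.split(hsv)
red=((H<8)|(H>174))&(Sx>150)&(V>60);red[:,:300]=0;red[:,380:]=0;red[:150]=0;red[260:]=0
v,u=np.nonzero(red);L=np.array([S(ray(x,y,.116,m))[:2] for x,y in zip(u,v)]).astype(np.float32)
print(len(L)); c=cv2.fitLine(L,cv2.DIST_HUBER,0,.01,.01).ravel();print(c,np.degrees(np.arctan2(c[1],c[0])),L.min(0),L.max(0))
E
```

```text
17.07 S [ 0.1555 -0.3487  0.2519] F sx,sy,z [ 0.53 -0.23 -0.45] [ 0.04  0.02 -0.01] 0.0006
155
[ 0.02729835 -0.99962735  0.05500052 -0.10525768] -88.43572 [ 0.04774362 -0.13783585] [ 0.06293661 -0.06942611]
```

View pics/fin.png

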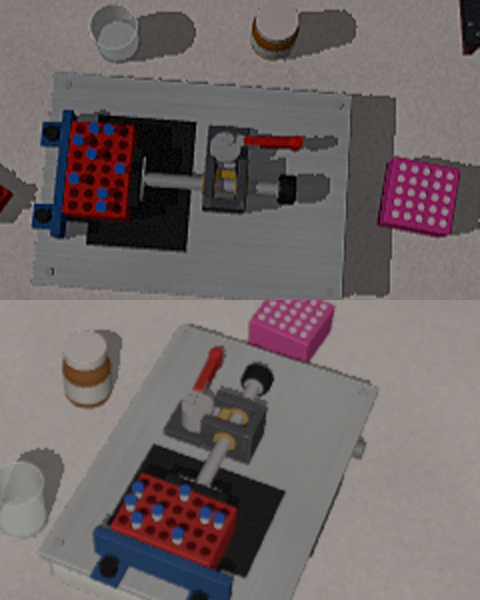

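The lever (245-302,141 in the top crop) measures -88°, against -87° for locked. The rack is flush with the stop, and the jar, beaker and tip box look unmoved. Handing in.

```bash
python3 -c "
from h import *
print(arm.sign_off())"
```

```text
the job is handed in; nothing more can be done
None
```

The rack is clamped against the blue stop and the cam lever lies locked. However, the force held on the rack is probably nearer 7 N than the 10 N you asked for.

- **Clamping:** I pushed the knob in with closed fingers, feeling about 7 N of rod drag and about 9 N while the rack slid. I stopped at about 16–17 N total, which is about 10 N on the rack and under the 18 N crack limit.
- **Shortfall:** When I let go, a light re-touch found the knob about 0.7–0.8 mm further out. The 10 N pad spring beats the rod's 7 N drag, so about 7 N was left when I flipped the lever. I couldn't hold the knob and flip the lever with one arm. I did not measure the force again after locking.
- **Lever:** I swung it over, pushing near its free end, at up to about 8 N in the readings on the way. It went stiff at its stop, where I pressed to about 12 N sideways (about 14 N in all), under its 20 N limit.
- **Last checks:** In the final pictures the lever is at -88°, against about -87° for locked. The rack looks flush and square. By eye, the jar, tip box and beaker have not moved. The arm was clear, with about zero force, and I signed off at about 17 s.

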